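# Put the rheometer's measuring plates and reference bottle back in their own holders

### The arm

A 7-joint arm with a two-finger parallel gripper is mounted at the origin on a cart in front of the work surface, level with it; the furniture and walls round the work are solid. World frame = base frame: x ahead of the robot, y to its left, z up, the work surface at z = 0. Lengths are in m, angles in rad, forces in N, time in s.
With the tool pointing down it reaches from about 0.4 to 0.85 m from the base axis. Payload 10.4 kg.
Tool frame: the origin (TCP) lies midway between the tips of the shut fingers; the grasp point (between the pads) lies 19 mm behind it; z points along the fingers, y is the line along which they close (so a half turn about z gives the same grasp; the last joint's range is limited). The gripper opens to 87 mm and grips with 3 to 60 N. Pads are 19 mm wide; open, the fingers measure 117 mm over their backs; the gripper's body (75 mm by 190 mm) begins 51 mm behind the grasp point.
Start: joints at [1.107, 0.332, -0.065, 1.46, 0.022, 1.35, -0.088], TCP at [0.267, -0.565, 0.223] pointing down, gripper open.
Joint ranges: [-2.6, 2.6], [-0.5, 2.12], [-1.47, 1.34], [0.16, 2.42], [-1.27, 4.41], [0.06, 2.06], [-2.6, 2.6]. Speed limits (rad/s): [2.22, 2.22, 2.79, 2.79, 3.14, 3.14, 3.14].

### API

Orientations are given as a unit quaternion [x, y, z, w].
In Python, from bench import sensors, eyes, order gives the robot as it stands.
- The arm moves only by the tool arm_command, never from a script. Its argument "steps" is a list of rows, each an object with "rot": the turn, a rotation vector about the world's x, y, z in degrees, a list of three; "slide": the shift along the world's x, y, z in m, a list of three; "grip": the opening, from 0 (shut) to 1 (fully open). A call has exactly 8 rows; each row shifts and turns the commanded pose from where the row before left it; what a row does not reach is not made up. A row lasts 1/8 s, in which the tool goes at most 62.5 mm and 10.7 degrees, less where a joint would pass 70% of its speed; a pose out of reach is approached as far as the arm can. A call with a gripper value outside its range is refused whole. The fingers move at their own pace and stop on an object; "newtons" is the grip in N (left out, the last holds). Time passes only in rows, so rows that do not move let the fingers close, or fill a call up. It gives the time, the measured TCP pose, the force, the opening and the grip force at its end, in the units of the state.
- sensors.read_state(): the state, without advancing time (a new reading comes with each control period).
- eyes.camera(name): name is "scene" or "top" or "wrist"; returns a dict with "pixels" (384x512x3 uint8, red, green, blue), "intrinsics" (3x3 intrinsics, pixels), "pose" (4x4, takes a point from camera to world coordinates). Camera axes: x right, y down, z forward; pixel columns grow to the right and rows downward; lengths in m; the calibration is good to about 2 mm. A picture is of the moment at which its call begins. There is no depth.
- order.close_job(): hands the job in; it is judged then, once.
Trained networks look in a picture, given as the dict that the camera call returned (one of the last four; its "shot" number tells which), for a name from the list of things; names that differ only in an ending like _2 or _b are one class to them, and where a whole thing is asked for, a point or a joint stands for the part that bears it (a point fixed in the world has none). Each returns a list of dicts, best first, with "conf" (0 to 1); they miss things now and then, are a little off and sometimes report something else, mostly with a low value. They report only what shows in the picture. A call takes as long as a camera call. They do not tell look-alikes from the thing itself.
- eyes.look_for(name, picture): "bbox" ([left, top, right, bottom] in pixels, round what is visible of it).
The state is a dict: "time": time; "joint_positions": joint angles; "joint_vel": joint speeds; "joint_torque": joint torques, N m; "ee_pos": TCP position; "eef_rot": TCP orientation; "ft_force": force on the tool from outside, world axes, zero at the start; "torque": the same for the moment, N m; "width": finger opening in m; "grip_force": force on a finger pad.
Only numpy, scipy, OpenCV 4.12 (cv2) and the standard library are available. Lean on these libraries where they do the work, as an engineer would, in place of code of your own. Each camera call takes 0.05 s, during which the arm holds its last target. There are 200 camera calls.

### The job

Somebody has put the rheometer kit away wrongly. Stand each of the three steel measuring plates in the round dock whose rim has the colour of the plate's band (orange, blue or black), and the amber dropper bottle of reference oil in the white square holder, each upright and fully down in its well; a holder that has the wrong piece in it must be cleared first. Do not knock any piece of the kit over, leave the red-capped tube and the glass beaker standing where they are, and let go of everything at the end.

Things in the scene. Friction and masses are not known exactly. Their poses are not given: they have to be found in the camera images.
- plate_orange: rheometer measuring plate with an ORANGE band and an orange dot on top: a stainless spindle that stands upright on its round plate, 94 mm tall. Plate 25 mm diameter, 8 mm thick; shaft 12 mm diameter from 8 to 48 mm up; hub 20 mm diameter from 48 mm to the top at 94 mm (grip here). 60 g. Origin at the centre of the underside, z up along the axis. Starts on the bench or in the white square holder
- plate_blue: the same with a BLUE band and a blue dot on top: plate 32 mm diameter, 8 mm thick; shaft 12 mm; hub 20 mm diameter from 48 to 94 mm up. 100 g. Origin at the centre of the underside, z up. Starts in the white square holder or on the bench, the orange one in the other of the two places
- plate_black: the same with a BLACK band and a black dot on top: plate 40 mm diameter, 8 mm thick; shaft 12 mm; hub 19 mm diameter from 48 to 94 mm up. 80 g. Origin at the centre of the underside, z up. It starts on the bench; its own dock is taken by the dropper bottle
- dropper: amber glass dropper bottle with a black dropper, 96 mm tall: straight body 33 mm diameter up to about 45 mm, then a shoulder to 58 mm, above that the dropper, up to 22 mm diameter and tapering. 50 g. Grip it round the body, 40 to 45 mm up. Origin at the centre of the underside, z up. It starts standing in the dock with the black rim (not one of the small bottles far off at the back left)
- dock_orange: fixed round aluminium dock with an ORANGE rim, for the orange-banded plate, 67 mm diameter over its flange, 16 mm high. Its well is open below, so what stands in it stands on the bench top itself, its underside at height 0. Well 33 mm diameter in the lower 8 mm, widening like a funnel to 43 mm at the mouth, 16 mm up. Origin at the centre of the well, on the bench top, z up
- dock_blue: fixed round aluminium dock with a BLUE rim, for the blue-banded plate, 74 mm over its flange, 16 mm high, open below; well 40 mm diameter in the lower 8 mm, widening to 50 mm at the mouth, 16 mm up. Origin at the centre of the well, on the bench top
- dock_black: fixed round aluminium dock with a BLACK rim, for the black-banded plate, 82 mm over its flange, 16 mm high, open below; well 48 mm diameter in the lower 8 mm, widening to 58 mm at the mouth, 16 mm up. At the start the dropper bottle stands in it. Origin at the centre of the well, on the bench top
- bottle_nest: fixed WHITE SQUARE holder for the dropper bottle, 62 x 62 mm, 16 mm high, open below; square well 41 mm wide in the lower 8 mm, widening to 51 mm at the mouth, 16 mm up. At the start the orange- or the blue-banded plate stands in it. Origin at the centre of the well, on the bench top; x and y along its sides
- tube: bystander: clear 50 ml tube with a red screw cap, standing loose on the bench, 33 mm diameter, 122 mm tall; origin at the centre of the underside. To be left alone
- beaker: bystander: small empty glass beaker, standing loose on the bench, 51 mm diameter, 62 mm tall; origin at the centre of the underside. To be left alone
Mind the look-alikes: they are no part of the job. Leave any purple or turquoise look-alike of the plate_blue alone.

How it is judged:
By the outcome, as a careful person would: the job done as asked, in the order asked, and still so for the second after the job is handed in, with the robot touching nothing.
It also fails if it takes over 99 s, if anything falls off the work surface, if the arm or the gripper's body presses on something with over 40 N, if the wrist force passes 120 N, or if a joint passes its speed limit or range.

## Working session

There is one attempt and no reset: what is moved stays moved. The work goes in short steps, Python scripts to look and compute and a tool call to move; the robot and the scene stay as the last step left them, time stands still between calls to the robot, and variables do not carry over. Pictures are saved under pics/ and viewed, at most 14 in all, crops included, and the job is handed in when it is done.

Besides the shell and the picture viewer there is one more tool, called after "Request:" as a command line: name --argument value ..., lists and objects as JSON in quotes. arm_command: Moves the arm, as the interface text tells. Its arguments: {"type":"object","properties":{"steps":{"type":"array","items":{"type":"object","properties":{"rot":{"type":"array","items":{"type":"number"}},"slide":{"type":"array","items":{"type":"number"}},"grip":{"type":"number"}}}},"newtons":{"type":"number"}},"required":["steps"]}

```bash
mkdir -p pics
cat > h.py <<'E'
import numpy as np,cv2
from bench import sensors,eyes,order
def snap(n,f=None):
    p=eyes.camera(n)
    if f: cv2.imwrite('pics/'+f+'.png',p['pixels'][:,:,::-1])
    return p
def ray(p,u,v,z):
    K=np.array(p['intrinsics']);T=np.array(p['pose'])
    d=T[:3,:3]@np.linalg.solve(K,[u,v,1.]);o=T[:3,3]
    return o+d*(z-o[2])/d[2]
def proj(p,X):
    T=np.array(p['pose']);c=T[:3,:3].T@(np.array(X)-T[:3,3]);q=np.array(p['intrinsics'])@c
    return q[:2]/q[2]
E
python3 - <<'E'
from h import *
s=sensors.read_state();print(s['ee_pos'],s['eef_rot'],s['width'],s['time'])
for n in['top','scene']:
    p=snap(n,n+'0');print(n,np.round(p['pose'],3).tolist(),np.round(p['intrinsics'],1).tolist())
    for o in['plate_orange','plate_blue','plate_black','dropper','dock_orange','dock_blue','dock_black','bottle_nest','tube','beaker']:
        for r in eyes.look_for(o,p)[:4]: print(o,round(r['conf'],2),np.round(r['bbox']).tolist())
E
```

```text
[ 0.26647926 -0.56492533  0.22177074] [ 9.75814601e-01  2.18598672e-01 -1.70541332e-04 -6.74881809e-04] 0.08716086396430622 0.0
top [[-0.056, -0.976, 0.213, 0.222], [-0.998, 0.054, -0.013, 0.047], [0.001, -0.213, -0.977, 1.17], [0.0, 0.0, 0.0, 1.0]] [[423.7, 0.0, 250.5], [0.0, 423.7, 195.6], [0.0, 0.0, 1.0]]
plate_orange 0.69 [210.0, 165.0, 220.0, 179.0]
plate_orange 0.52 [168.0, 209.0, 184.0, 225.0]
plate_blue 0.66 [207.0, 209.0, 218.0, 225.0]
plate_blue 0.65 [257.0, 200.0, 265.0, 216.0]
plate_blue 0.43 [327.0, 194.0, 350.0, 213.0]
plate_black 0.46 [167.0, 208.0, 185.0, 225.0]
dropper 0.68 [264.0, 157.0, 275.0, 172.0]
dock_orange 0.72 [142.0, 167.0, 167.0, 192.0]
dock_blue 0.68 [312.0, 162.0, 340.0, 185.0]
dock_black 0.76 [252.0, 155.0, 281.0, 184.0]
bottle_nest 0.59 [203.0, 162.0, 230.0, 189.0]
tube 0.43 [291.0, 194.0, 305.0, 216.0]
beaker 0.61 [325.0, 191.0, 348.0, 216.0]
scene [[-0.765, -0.438, 0.472, 0.039], [-0.644, 0.523, -0.559, 0.519], [-0.002, -0.732, -0.682, 0.642], [0.0, 0.0, 0.0, 1.0]] [[364.0, 0.0, 261.7], [0.0, 364.0, 191.3], [0.0, 0.0, 1.0]]
plate_orange 0.56 [203.0, 182.0, 214.0, 212.0]
plate_blue 0.8 [236.0, 209.0, 247.0, 246.0]
plate_blue 0.56 [246.0, 189.0, 261.0, 222.0]
plate_blue 0.56 [289.0, 188.0, 299.0, 219.0]
plate_blue 0.52 [266.0, 170.0, 278.0, 206.0]
plate_black 0.7 [196.0, 233.0, 215.0, 274.0]
dropper 0.64 [237.0, 148.0, 251.0, 180.0]
dock_orange 0.87 [137.0, 239.0, 163.0, 265.0]
dock_blue 0.69 [273.0, 142.0, 298.0, 162.0]
dock_black 0.86 [231.0, 170.0, 261.0, 189.0]
bottle_nest 0.85 [194.0, 193.0, 226.0, 218.0]
bottle_nest 0.62 [136.0, 240.0, 163.0, 268.0]
tube 0.59 [290.0, 145.0, 310.0, 188.0]
beaker 0.75 [314.0, 144.0, 333.0, 170.0]
```

Run:
```python
import cv2
a=cv2.imread('pics/top0.png')[130:250,120:370];cv2.imwrite('pics/topc.png',cv2.resize(a,None,fx=3.2,fy=3.2,interpolation=cv2.INTER_CUBIC))
a=cv2.imread('pics/scene0.png')[120:290,120:350];cv2.imwrite('pics/scenec.png',cv2.resize(a,None,fx=3.4,fy=3.4,interpolation=cv2.INTER_CUBIC))
```

```text
(no output)
```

View pics/topc.png

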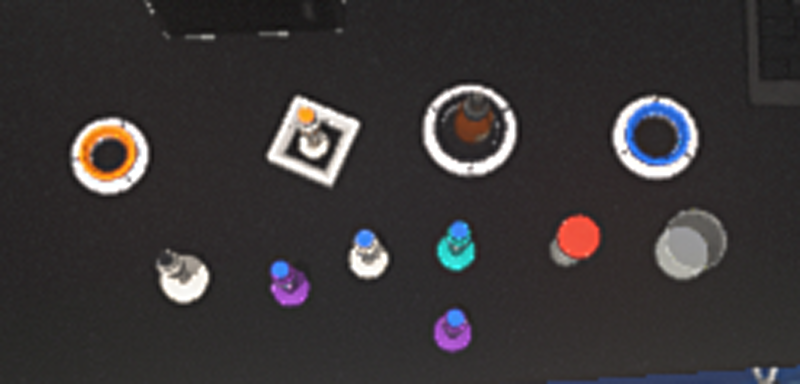

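View pics/scenec.png

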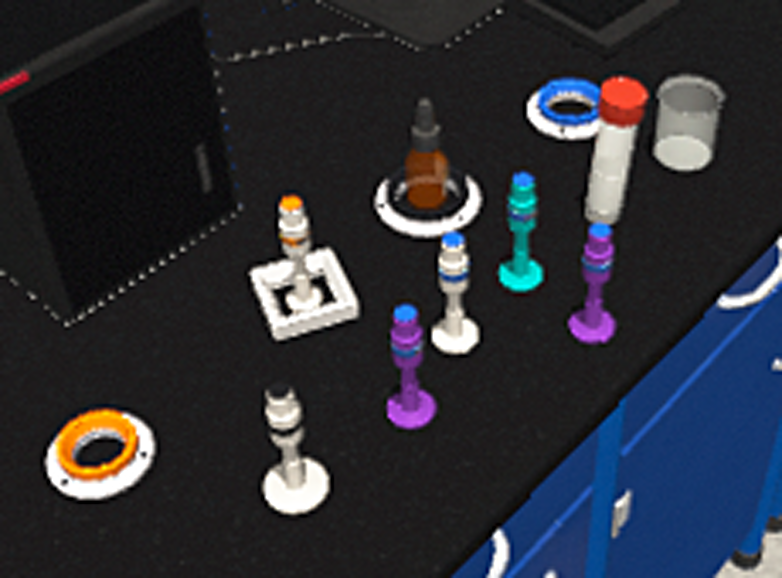

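The top picture shows the orange plate in the white nest (crop 310,130), the black plate at (175,270), the true blue plate (steel) at (367,250) with purple/teal look-alikes around it, and the dropper in the black dock (470,125). Docks are orange (110,155) and blue (655,137). The scene view agrees.

```bash
cat > loc.py <<'E'
from h import *
p=snap('top');q=snap('scene')
def ell(im,roi,lo,hi,Z=6):
    x0,y0,x1,y1=roi
    c=cv2.resize(im[y0:y1,x0:x1],None,fx=Z,fy=Z,interpolation=cv2.INTER_CUBIC)
    m=cv2.inRange(cv2.cvtColor(c,cv2.COLOR_RGB2HSV),lo,hi)
    cs,_=cv2.findContours(m,cv2.RETR_EXTERNAL,cv2.CHAIN_APPROX_NONE)
    k=max(cs,key=cv2.contourArea);(u,v),w,a=cv2.minAreaRect(k) 
    h=cv2.convexHull(k);M=cv2.moments(h)
    u,v=M['m10']/M['m00'],M['m01']/M['m00']
    return (u+.5)/Z-.5+x0,(v+.5)/Z-.5+y0,max(w)/Z,a
O=((5,120,90),(22,255,255));B=((100,130,80),(125,255,255));W=((0,0,120),(180,60,255))
def R(cx,cy,r,s,o): 
    cx,cy=cx/s+o[0],cy/s+o[1]; r=r/s
    return int(cx-r),int(cy-r),int(cx+r)+1,int(cy+r)+1
t=(3.2,(120,130));s=(3.4,(120,120))
for n,P,roi,c,z in[
 ('dockO',p,R(108,152,45,*t),O,.016),('dockB',p,R(655,133,45,*t),B,.016),('nest',p,R(314,141,55,*t),W,.016),('dockK flange',p,R(470,129,55,*t),W,.008),
 ('dockOflange',p,R(110,155,48,*t),W,.008),
 ('dotO',p,R(306,116,12,*t),O,.094),('dotB',p,R(365,239,12,*t),B,.094),
 ('dockO',q,R(97,445,60,*s),O,.016),('dockB',q,R(568,102,34,*s),B,.016),('nest',q,R(304,293,58,*s),W,.016),('dockK flange',q,R(428,198,58,*s),W,.008),
 ('dotO',q,R(291,203,13,*s),O,.094),('dotB',q,R(453,240,12,*s),B,.094),
 ('purp1',p,R(280,270,12,*t),B,.094),('teal',p,R(459,230,12,*t),B,.094),('purp2',p,R(454,318,12,*t),B,.094)]:
    u,v,w,a=ell(P['pixels'],roi,*c);X=ray(P,u,v,z)
    print(n,np.round([u,v,w,a],1),np.round(X[:2],4))
for n,a,b,z in[('dotK',(166,257),(281,392),.094),('plateKbottom',(184,278),(296,486),.004),('plateBbottom',(369,262),(456,336),.004),('tubecap',(578,236),(622,90),.122),('droptop',(478,98),(425,102),.096),('beakerbase',(683,252),(684,152),.0)]:
    print(n,np.round(ray(p,a[0]/3.2+120,a[1]/3.2+130,z)[:2],4),np.round(ray(q,b[0]/3.4+120,b[1]/3.4+120,z)[:2],4))
E
python3 loc.py
```

```text
dockO [153.2 177.3  17.6  45. ] [0.5407 0.302 ]
dockB [325.  171.5  19.3  69.8] [ 0.5309 -0.1824]
nest [217.5 173.5  23.3  24.8] [0.5419 0.121 ]
dockK flange [266.3 170.3  28.8  90. ] [ 0.546  -0.0175]
dockOflange [153.8 178.3  24.4  45. ] [0.5401 0.302 ]
dotO [215.2 165.5   4.8  90. ] [0.5423 0.1212]
dotB [233.4 203.8   5.1  18.4] [0.4369 0.078 ]
dockO [148.  250.3  24.5  72.3] [0.5405 0.3054]
dockB [287.  149.2  17.2  90. ] [ 0.5315 -0.1773]
nest [208.6 204.8  27.8  68.6] [0.5406 0.1253]
dockK flange [245.4 179.7  31.2  87.6] [ 0.5402 -0.0075]
dotO [205.1 179.1   6.2  26.6] [0.5447 0.1217]
dotB [253.  189.7   7.1  79.7] [0.4368 0.0783]
purp1 [207.  213.7   5.7  90. ] [0.4147 0.1472]
teal [263.1 201.2   6.   90. ] [0.4394 0.0008]
purp2 [261.8 228.8   5.7  78.7] [0.3677 0.0085]
dotK [0.4285 0.2374] [0.426  0.2406]
plateKbottom [0.4263 0.2379] [0.4263 0.2414]
plateBbottom [0.4315 0.0764] [0.433  0.0811]
tubecap [ 0.422  -0.0921] [ 0.4251 -0.0928]
droptop [ 0.5473 -0.0224] [ 0.5472 -0.018 ]
beakerbase [ 0.4259 -0.1992] [ 0.4262 -0.1983]
```

Request:
arm_command --steps '[{"slide":[0.017,0.042,0],"rot":[0,0,-3.2],"grip":0.55},{"slide":[0.017,0.043,0],"rot":[0,0,-3.2],"grip":0.55},{"slide":[0.017,0.043,0],"rot":[0,0,-3.2],"grip":0.55},{"slide":[0.017,0.043,0],"rot":[0,0,-3.2],"grip":0.55},{"slide":[0.017,0.043,0],"rot":[0,0,-3.2],"grip":0.55},{"slide":[0.017,0.043,0],"rot":[0,0,-3.2],"grip":0.55},{"slide":[0.017,0.043,0],"rot":[0,0,-3],"grip":0.55},{"slide":[0.017,0.043,0],"rot":[0,0,-3],"grip":0.55}]'

```text
time: 2.2
ee_pos: [0.4031, -0.2208, 0.2228]
eef_rot: [1.0, -0.0, 0.0, 0.0]
ft_force: [1.2, -1.4, 0.3]
width: 0.0482
grip_force: 0.0
```

Request:
arm_command --steps '[{"slide":[0.017,0.043,0],"grip":0.55},{"slide":[0.017,0.043,0],"grip":0.55},{"slide":[0.017,0.043,0],"grip":0.55},{"slide":[0.017,0.043,0],"grip":0.55},{"slide":[0.017,0.043,0],"grip":0.55},{"slide":[0.017,0.043,0],"grip":0.55},{"slide":[0.017,0.043,0],"grip":0.55},{"slide":[0.017,0.033,0],"grip":0.55}]'

```text
schema error: expected keys rot, slide, grip
```

```bash
cat > st.py <<'E'
from h import *
s=sensors.read_state();print(np.round(s['ee_pos'],4),np.round(s['eef_rot'],3),round(s['width'],4),s['time'],np.round(s['ft_force'],1),np.round(s['grip_force'],1))
E
python3 st.py
python3 - <<'E'
from h import *
p=snap('wrist','w1');print(np.round(p['pose'],3).tolist(),p['intrinsics'][0])
for n in['plate_orange','bottle_nest','plate_blue']:
    for r in eyes.look_for(n,p)[:2]:print(n,round(r['conf'],2),np.round(r['bbox']))
print(proj(p,[.543,.1215,.094]),proj(p,[.541,.123,.016]))
E
```

```text
[ 0.4031 -0.2208  0.2228] [ 1. -0.  0.  0.] 0.0482 2.2 [ 1.2 -1.4  0.3] 0.0
[[-0.001, -0.958, -0.286, 0.481], [-1.0, 0.001, 0.0, -0.221], [-0.0, 0.286, -0.958, 0.385], [0.0, 0.0, 0.0, 1.0]] [294.09325771   0.         254.47517576]
plate_blue 0.85 [  0. 123.  31. 148.]
plate_blue 0.79 [ 33. 177.  94. 217.]
[-130.31179167   25.86922336] [-45.57187316  43.86435013]
```

View pics/w1.png

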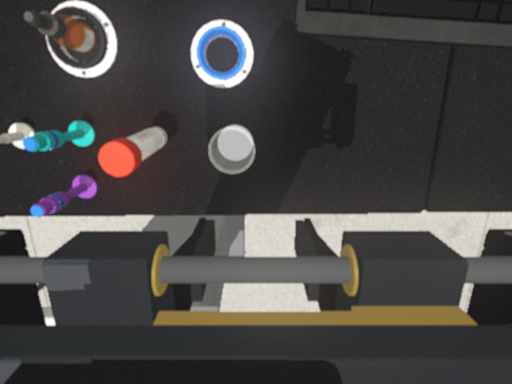

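The wrist view shows the blue dock at (222,53), the black dock with the dropper at (80,38), and the tube and beaker. The second move was refused because every row needs all three keys, so I resend it.

Run:
```python
from h import *
p=snap('wrist')
for n,u,v,z in[('dockB rim',222,53,.016),('dockK flange',82,38,.008),('tealdot',31,144,.094),('tube',119,158,.122)]: print(n,np.round(ray(p,u,v,z),4))
```

```text
dockB rim [ 0.5307 -0.1837  0.016 ]
dockK flange [ 0.5473 -0.0205  0.008 ]
tealdot [ 0.4367 -0.      0.094 ]
tube [ 0.4285 -0.0985  0.122 ]
```

Request:
arm_command --steps '[{"slide":[0.017,0.043,0],"rot":[0,0,0],"grip":0.55},{"slide":[0.017,0.043,0],"rot":[0,0,0],"grip":0.55},{"slide":[0.017,0.043,0],"rot":[0,0,0],"grip":0.55},{"slide":[0.017,0.043,0],"rot":[0,0,0],"grip":0.55},{"slide":[0.017,0.043,0],"rot":[0,0,0],"grip":0.55},{"slide":[0.017,0.043,0],"rot":[0,0,0],"grip":0.55},{"slide":[0.017,0.043,0],"rot":[0,0,0],"grip":0.55},{"slide":[0.017,0.041,0],"rot":[0,0,0],"grip":0.55}]'

```text
time: 3.45
ee_pos: [0.5397, 0.1193, 0.2224]
eef_rot: [1.0, -0.001, 0.0, 0.0]
ft_force: [0.9, -0.2, 0.1]
width: 0.048
grip_force: 0.0
```

```bash
python3 st.py
python3 - <<'E'
from h import *
p=snap('wrist','w2')
for n in['plate_orange','bottle_nest','plate_blue','dock_orange','plate_black']:
    for r in eyes.look_for(n,p)[:2]:print(n,round(r['conf'],2),np.round(r['bbox']))
print(proj(p,[.543,.1215,.094]),proj(p,[.541,.123,.016]))
E
```

```text
[0.5397 0.1193 0.2224] [ 1.    -0.001  0.     0.   ] 0.048 3.45 [ 0.9 -0.2  0.1] 0.0
plate_orange 0.87 [241. 150. 263. 184.]
bottle_nest 0.93 [222. 128. 286. 191.]
plate_blue 0.84 [324. 220. 349. 242.]
plate_blue 0.68 [223. 233. 244. 289.]
dock_orange 0.61 [ 87. 133. 139. 184.]
plate_black 0.74 [158. 224. 186. 250.]
plate_black 0.7 [219. 129. 286. 189.]
[252.69771174 174.60135374] [251.89380914 160.87981279]
```

View pics/w2.png

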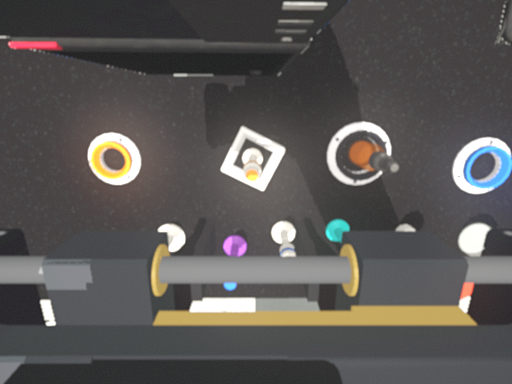

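The wrist view agrees with the estimates: the orange dot is at (252,175), nest (253,159), orange rim (110,158), black dock (360,154).

Run:
```python
from h import *
p=snap('wrist')
im=p['pixels']
def c(roi,lo,hi):
    x0,y0,x1,y1=roi;m=cv2.inRange(cv2.cvtColor(im[y0:y1,x0:x1],cv2.COLOR_RGB2HSV),lo,hi)
    k=max(cv2.findContours(m,0,1)[0],key=cv2.contourArea);M=cv2.moments(cv2.convexHull(k));return M['m10']/M['m00']+x0,M['m01']/M['m00']+y0
O=((5,120,90),(26,255,255));B=((100,130,80),(125,255,255));W=((0,0,120),(180,60,255))
for n,r,k,z in[('dockO',(80,125,145,190),O,.016),('dockOfl',(80,125,145,190),W,.008),('nest',(215,120,290,195),W,.016),('dockK',(322,117,396,190),W,.008),('dockB',(450,135,512,198),B,.016),('dotO',(243,168,262,184),O,.094)]:
    u,v=c(r,*k);print(n,np.round([u,v],1),np.round(ray(p,u,v,z),4))
```

```text
dockO [108.  159.7] [0.5419 0.3045 0.016 ]
dockOfl [112.3 157.6] [0.5431 0.3026 0.008 ]
nest [251.1 158. ] [0.5438 0.1222 0.016 ]
dockK [357.2 152.2] [ 0.5497 -0.0149  0.008 ]
dockB [487.2 167. ] [ 0.5316 -0.181   0.016 ]
dotO [249.2 172.9] [0.5439 0.1233 0.094 ]
```

Request:
arm_command --steps '[{"slide":[0.002,0.002,-0.02],"rot":[0,0,0],"grip":0.55},{"slide":[0,0,-0.03],"rot":[0,0,0],"grip":0.55},{"slide":[0,0,-0.03],"rot":[0,0,0],"grip":0.55},{"slide":[0,0,-0.03],"rot":[0,0,0],"grip":0.55},{"slide":[0,0,-0.03],"rot":[0,0,0],"grip":0.55},{"slide":[0,0,-0.025],"rot":[0,0,0],"grip":0.55},{"slide":[0,0,0],"rot":[0,0,0],"grip":0.55},{"slide":[0,0,0],"rot":[0,0,0],"grip":0.55}]'

```text
time: 4.8
ee_pos: [0.5409, 0.1216, 0.0581]
eef_rot: [1.0, 0.0, 0.0, -0.0]
ft_force: [0.7, 1.3, -0.3]
width: 0.048
grip_force: 0.0
```

Request:
arm_command --newtons 15 --steps '[{"slide":[0,0,0],"rot":[0,0,0],"grip":0},{"slide":[0,0,0],"rot":[0,0,0],"grip":0},{"slide":[0,0,0],"rot":[0,0,0],"grip":0},{"slide":[0,0,0],"rot":[0,0,0],"grip":0},{"slide":[0,0,0],"rot":[0,0,0],"grip":0},{"slide":[0,0,0],"rot":[0,0,0],"grip":0},{"slide":[0,0,0],"rot":[0,0,0],"grip":0},{"slide":[0,0,0],"rot":[0,0,0],"grip":0}]'

```text
time: 5.8
ee_pos: [0.5408, 0.1218, 0.0577]
eef_rot: [1.0, 0.0, 0.0, 0.0]
ft_force: [0.6, -0.1, 3.7]
width: 0.0171
grip_force: 14.9
```

Request:
arm_command --steps '[{"slide":[0,0,0.01],"rot":[0,0,0],"grip":0},{"slide":[0,0,0.02],"rot":[0,0,0],"grip":0},{"slide":[0,0.02,0.02],"rot":[0,0,0],"grip":0},{"slide":[-0.001,0.04,0],"rot":[0,0,0],"grip":0},{"slide":[0,0.04,0],"rot":[0,0,0],"grip":0},{"slide":[0,0.04,0],"rot":[0,0,0],"grip":0},{"slide":[0,0.03,0],"rot":[0,0,0],"grip":0},{"slide":[0,0.012,0],"rot":[0,0,0],"grip":0}]'

```text
time: 6.8
ee_pos: [0.5393, 0.3058, 0.1088]
eef_rot: [1.0, 0.002, 0.0, -0.001]
ft_force: [0.1, 0.4, -1.0]
width: 0.0178
grip_force: 14.8
```

```bash
python3 st.py
python3 - <<'E'
from h import *
p=snap('wrist','w3');q=snap('scene')
print(proj(p,[.5415,.3035,.016]))
a=p['pixels'][90:250,170:340,::-1];b=q['pixels'][190:290,100:206,::-1]
cv2.imwrite('pics/c3.png',np.hstack([cv2.resize(a,(400,376)),cv2.resize(b,(398,376))]))
E
```

```text
[0.5393 0.3058 0.1088] [ 1.     0.002  0.    -0.001] 0.0178 6.8 [ 0.1  0.4 -1. ] 14.8
[257.60417071 185.56982726]
```

View pics/c3.png

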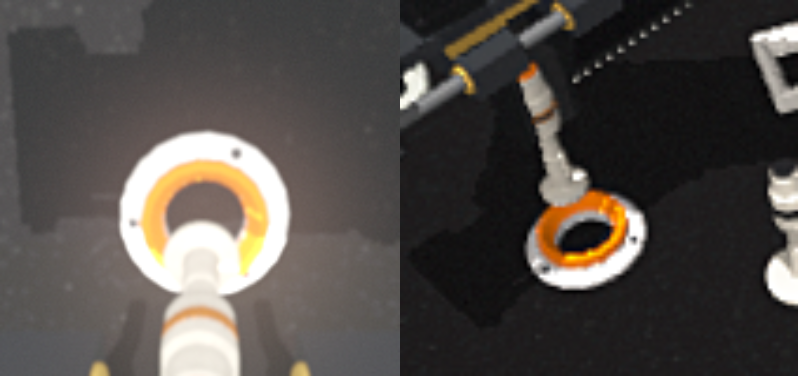

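The orange plate is held upright over the orange dock. In the wrist crop the flange is centred at (205,213) and the plate at (202,252).

Run:
```python
from h import *
p=snap('wrist')
f=lambda a,b:(170+a*.425,90+b*.4255)
for n,c,z in[('flange',(205,213),.008),('rim',(206,215),.016),('plate',(202,252),.052)]:print(n,np.round(ray(p,*f(*c),z),4))
print(np.round(sensors.read_state()['ee_pos'],4))
for s in [[.5415,.3035,.052],[.5393,.3042,.052]]:print((proj(p,s)-[170,90])/.4255)
```

```text
flange [0.5443 0.3026 0.008 ]
rim [0.5457 0.3023 0.016 ]
plate [0.543 0.304 0.052]
[0.5399 0.3032 0.108 ]
[203.14411057 256.30211422]
[201.02999395 262.49455128]
```

Request:
arm_command --steps '[{"slide":[0,0,-0.01],"rot":[0,0,0],"grip":0},{"slide":[0,0,-0.012],"rot":[0,0,0],"grip":0},{"slide":[0,0,-0.01],"rot":[0,0,0],"grip":0},{"slide":[0,0,-0.008],"rot":[0,0,0],"grip":0},{"slide":[0,0,-0.005],"rot":[0,0,0],"grip":0},{"slide":[0,0,-0.004],"rot":[0,0,0],"grip":0},{"slide":[0,0,0],"rot":[0,0,0],"grip":0},{"slide":[0,0,0],"rot":[0,0,0],"grip":0}]'

```text
time: 7.95
ee_pos: [0.5398, 0.3039, 0.0589]
eef_rot: [1.0, 0.001, 0.0, -0.0]
ft_force: [0.6, -0.3, -0.7]
width: 0.0174
grip_force: 14.8
```

Request:
arm_command --steps '[{"slide":[0,0,-0.001],"rot":[0,0,0],"grip":0},{"slide":[0,0,0],"rot":[0,0,0],"grip":0.6},{"slide":[0,0,0],"rot":[0,0,0],"grip":0.6},{"slide":[0,0,0],"rot":[0,0,0],"grip":0.6},{"slide":[0,0,0.02],"rot":[0,0,0],"grip":0.6},{"slide":[0,0,0.04],"rot":[0,0,0],"grip":0.6},{"slide":[0,0,0.04],"rot":[0,0,0],"grip":0.6},{"slide":[0,0,0.02],"rot":[0,0,0],"grip":0.6}]'

```text
time: 8.95
ee_pos: [0.5404, 0.3045, 0.1812]
eef_rot: [1.0, 0.001, 0.002, -0.001]
ft_force: [0.8, 1.4, -1.0]
width: 0.0518
grip_force: 0.0
```

Request:
arm_command --steps '[{"slide":[0,-0.02,0],"rot":[0,0,0],"grip":0.6},{"slide":[0.002,-0.043,0],"rot":[0,0,0],"grip":0.6},{"slide":[0.001,-0.05,0],"rot":[0,0,0],"grip":0.6},{"slide":[0.001,-0.05,0],"rot":[0,0,0],"grip":0.6},{"slide":[0.001,-0.05,0],"rot":[0,0,0],"grip":0.6},{"slide":[0.001,-0.05,0],"rot":[0,0,0],"grip":0.6},{"slide":[0.001,-0.04,0],"rot":[0,0,0],"grip":0.6},{"slide":[0,-0.02,0],"rot":[0,0,0],"grip":0.6}]'

```text
time: 9.95
ee_pos: [0.5451, -0.0239, 0.1757]
eef_rot: [1.0, -0.002, -0.001, 0.001]
ft_force: [-0.4, 0.9, -0.3]
width: 0.0521
grip_force: 0.0
```

```bash
python3 st.py
python3 - <<'E'
from h import *
p=snap('wrist');q=snap('scene');t=snap('top')
a=p['pixels'][60:260,150:360,::-1];b=q['pixels'][140:280,110:260,::-1]
cv2.imwrite('pics/c4.png',np.hstack([cv2.resize(a,(399,380)),cv2.resize(b,(400,380))]))
for n in['dropper','dock_black']:
  for P in(p,t,q):
    for r in eyes.look_for(n,P)[:1]:print(n,round(r['conf'],2),np.round(r['bbox'],1))
E
```

```text
[ 0.5451 -0.0239  0.1757] [ 1.    -0.002 -0.001  0.001] 0.0521 9.95 [-0.4  0.9 -0.3] 0.0
dropper 0.83 [233.1 150.6 266.6 189.4]
dropper 0.72 [264.3 157.2 274.2 173.2]
dropper 0.61 [238.9 148.5 251.7 178.8]
dock_black 0.73 [218.5 129.5 284.1 202.8]
dock_black 0.62 [252.6 155.8 279.8 185. ]
dock_black 0.66 [229.7 167.1 258.9 189.3]
```

View pics/c4.png

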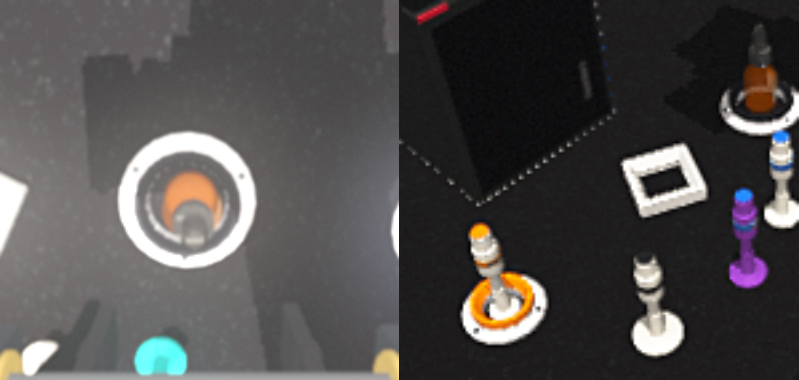

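The orange plate stands in its dock. In the wrist crop the dropper body is at (191,200), its tip at (194,232), and the black dock centre at (187,200).

Run:
```python
from h import *
p=snap('wrist')
f=lambda a,b:(150+a*.526,60+b*.526)
for n,c,z in[('flange',(187,200),.008),('body',(191,203),.04),('tip',(194,235),.096)]:print(n,np.round(ray(p,*f(*c),z),4))
print(np.round(sensors.read_state()['ee_pos'],4))
```

```text
flange [ 0.5504 -0.0107  0.008 ]
body [ 0.5559 -0.0135  0.04  ]
tip [ 0.5539 -0.0157  0.096 ]
[ 0.5466 -0.0184  0.1775]
```

Run:
```python
from h import *
p=snap('wrist');t=snap('top')
for nm,P,(x0,y0,x1,y1) in[('w',p,(200,110,300,210)),('t',t,(245,150,290,190))]:
    c=cv2.resize(P['pixels'][y0:y1,x0:x1],None,fx=6,fy=6,interpolation=cv2.INTER_CUBIC)
    for n,lo,hi,z in[('amber',(3,100,40),(22,255,255),.042),('white',(0,0,150),(180,60,255),.008)]:
        m=cv2.inRange(cv2.cvtColor(c,cv2.COLOR_RGB2HSV),lo,hi)
        k=max(cv2.findContours(m,0,1)[0],key=cv2.contourArea);x,y,w,h=cv2.boundingRect(k)
        u,v=x0+(x+w/2)/6-.5,y0+(y+h/2)/6-.5
        print(nm,n,np.round([u,v,w/6,h/6],1),np.round(ray(P,u,v,z),4),np.round(proj(P,[.5473,-.02,.096]),1),np.round(ray(P,u,y0+y/6,z),4))
    cv2.imwrite('pics/d'+nm+'.png',c[:,:,::-1])
print(np.round(sensors.read_state()['ee_pos'],4))
a=cv2.imread('pics/dw.png');b=cv2.imread('pics/dt.png');cv2.imwrite('pics/d.png',np.hstack([cv2.resize(a,(400,400)),cv2.resize(b,(400,400))]))
```

```text
w amber [256.1 166.8  30.2  30.3] [ 0.5564 -0.0196  0.042 ] [256.8 190.9] [ 0.5717 -0.0195  0.042 ]
w white [252.8 166.2  72.8  72. ] [ 0.5493 -0.0159  0.008 ] [256.8 190.9] [ 0.5898 -0.0159  0.008 ]
t amber [267.4 167.7  11.8  13.3] [ 0.5437 -0.0192  0.042 ] [268.5 160.7] [ 0.5615 -0.0203  0.042 ]
t white [280.3 169.5  18.3  40. ] [ 0.546  -0.0576  0.008 ] [268.5 160.7] [ 0.604  -0.0617  0.008 ]
[ 0.5467 -0.0187  0.1775]
```

View pics/d.png

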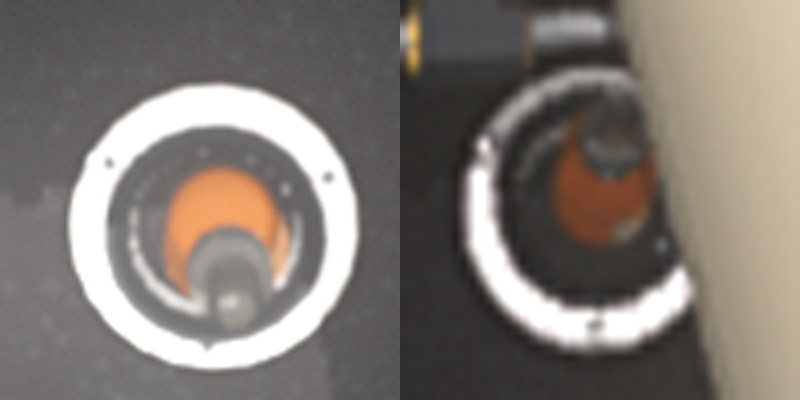

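Request:
arm_command --steps '[{"slide":[0.002,-0.0015,-0.015],"rot":[0,0,0],"grip":0.6},{"slide":[0,0,-0.03],"rot":[0,0,0],"grip":0.6},{"slide":[0,0,-0.03],"rot":[0,0,0],"grip":0.6},{"slide":[0,0,-0.03],"rot":[0,0,0],"grip":0.6},{"slide":[0,0,-0.025],"rot":[0,0,0],"grip":0.6},{"slide":[0,0,-0.018],"rot":[0,0,0],"grip":0.6},{"slide":[0,0,0],"rot":[0,0,0],"grip":0.6},{"slide":[0,0,0],"rot":[0,0,0],"grip":0.6}]'

```text
time: 11.55
ee_pos: [0.5493, -0.0207, 0.0303]
eef_rot: [1.0, 0.001, 0.001, 0.0]
ft_force: [0.1, -0.0, 0.7]
width: 0.0523
grip_force: 0.0
```

Request:
arm_command --newtons 12 --steps '[{"slide":[0,0,0],"rot":[0,0,0],"grip":0},{"slide":[0,0,0],"rot":[0,0,0],"grip":0},{"slide":[0,0,0],"rot":[0,0,0],"grip":0},{"slide":[0,0,0],"rot":[0,0,0],"grip":0},{"slide":[0,0,0],"rot":[0,0,0],"grip":0},{"slide":[0,0,0],"rot":[0,0,0],"grip":0},{"slide":[0,0,0],"rot":[0,0,0],"grip":0},{"slide":[0,0,0],"rot":[0,0,0],"grip":0}]'

```text
time: 12.55
ee_pos: [0.549, -0.0208, 0.0299]
eef_rot: [1.0, 0.0, 0.0, 0.0]
ft_force: [-0.4, 0.1, 5.0]
width: 0.0316
grip_force: 12.0
```

Request:
arm_command --steps '[{"slide":[0,0,0.01],"rot":[0,0,0],"grip":0},{"slide":[0,0,0.02],"rot":[0,0,0],"grip":0},{"slide":[-0.001,0.015,0.02],"rot":[0,0,0],"grip":0},{"slide":[-0.001,0.035,0],"rot":[0,0,0],"grip":0},{"slide":[-0.001,0.04,0],"rot":[0,0,0],"grip":0},{"slide":[-0.001,0.03,0],"rot":[0,0,0],"grip":0},{"slide":[-0.001,0.018,0],"rot":[0,0,0],"grip":0},{"slide":[0,0.005,0],"rot":[0,0,0],"grip":0}]'

```text
time: 13.55
ee_pos: [0.5436, 0.1235, 0.0802]
eef_rot: [1.0, 0.001, 0.0, -0.0]
ft_force: [-1.3, 0.1, -1.1]
width: 0.0316
grip_force: 12.0
```

Request:
arm_command --steps '[{"slide":[0,0,-0.005],"rot":[0,0,0],"grip":0},{"slide":[0,0,-0.005],"rot":[0,0,0],"grip":0},{"slide":[0,0,-0.005],"rot":[0,0,0],"grip":0},{"slide":[0,0,0],"rot":[0,0,0],"grip":0},{"slide":[0,0,0],"rot":[0,0,0],"grip":0},{"slide":[0,0,0],"rot":[0,0,0],"grip":0},{"slide":[0,0,0],"rot":[0,0,0],"grip":0},{"slide":[0,0,0],"rot":[0,0,0],"grip":0}]'

```text
time: 14.55
ee_pos: [0.5437, 0.1222, 0.0646]
eef_rot: [1.0, 0.001, 0.0, 0.0]
ft_force: [-0.1, -0.2, -0.7]
width: 0.0318
grip_force: 12.0
```

```bash
python3 st.py
python3 - <<'E'
from h import *
p=snap('wrist');q=snap('scene')
a=p['pixels'][90:250,170:340,::-1];b=q['pixels'][150:240,160:256,::-1]
cv2.imwrite('pics/c5.png',np.hstack([cv2.resize(a,(400,376)),cv2.resize(b,(400,376))]))
s=sensors.read_state()['ee_pos']
print((proj(p,[.5425,.1225,.016])-[170,90])/.4255,(proj(p,[s[0],s[1],.035])-[170,90])/.4255)
print('scene',(proj(q,[.5425,.1225,.016])-[160,150])*[400/96,376/90],(proj(q,[s[0],s[1],.035])-[160,150])*[400/96,376/90])
E
```

```text
[0.5437 0.1222 0.0646] [1.    0.001 0.    0.   ] 0.0318 14.55 [-0.1 -0.2 -0.7] 12.0
[198.98566985 273.31731947] [199.81037858 291.9328814 ]
scene [203.89150611 224.7601659 ] [199.39533849 200.17348797]
```

View pics/c5.png

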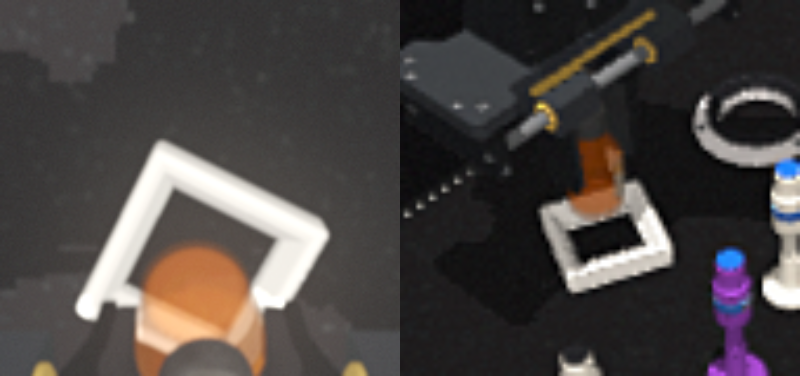

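Request:
arm_command --steps '[{"slide":[-0.0005,0,-0.008],"rot":[0,0,0],"grip":0},{"slide":[0,0,-0.008],"rot":[0,0,0],"grip":0},{"slide":[0,0,-0.006],"rot":[0,0,0],"grip":0},{"slide":[0,0,-0.005],"rot":[0,0,0],"grip":0},{"slide":[0,0,-0.004],"rot":[0,0,0],"grip":0},{"slide":[0,0,-0.003],"rot":[0,0,0],"grip":0},{"slide":[0,0,0],"rot":[0,0,0],"grip":0},{"slide":[0,0,0],"rot":[0,0,0],"grip":0}]'

```text
time: 15.65
ee_pos: [0.5433, 0.1223, 0.0307]
eef_rot: [1.0, 0.0, 0.0, 0.0]
ft_force: [0.0, 0.1, -1.0]
width: 0.0317
grip_force: 12.0
```

Request:
arm_command --steps '[{"slide":[0,0,-0.001],"rot":[0,0,0],"grip":0},{"slide":[0,0,0],"rot":[0,0,0],"grip":0.55},{"slide":[0,0,0],"rot":[0,0,0],"grip":0.55},{"slide":[0,0,0],"rot":[0,0,0],"grip":0.55},{"slide":[0,0,0.02],"rot":[0,0,0],"grip":0.55},{"slide":[0,0,0.04],"rot":[0,0,0],"grip":0.55},{"slide":[0,0,0.05],"rot":[0,0,0],"grip":0.55},{"slide":[0,0,0.04],"rot":[0,0,0],"grip":0.55}]'

```text
time: 16.65
ee_pos: [0.5435, 0.1227, 0.1832]
eef_rot: [1.0, 0.001, 0.001, -0.0]
ft_force: [0.5, 0.2, -0.6]
width: 0.0476
grip_force: 0.0
```

Request:
arm_command --steps '[{"slide":[-0.01,0.01,0],"rot":[0,0,0],"grip":0.55},{"slide":[-0.02,0.02,0],"rot":[0,0,0],"grip":0.55},{"slide":[-0.03,0.03,0],"rot":[0,0,0],"grip":0.55},{"slide":[-0.03,0.03,0],"rot":[0,0,0],"grip":0.55},{"slide":[-0.02,0.02,0],"rot":[0,0,0],"grip":0.55},{"slide":[-0.007,0.008,0],"rot":[0,0,0],"grip":0.55},{"slide":[0,0,0],"rot":[0,0,0],"grip":0.55},{"slide":[0,0,0],"rot":[0,0,0],"grip":0.55}]'

```text
time: 17.65
ee_pos: [0.4267, 0.2393, 0.1793]
eef_rot: [1.0, -0.0, -0.0, 0.0]
ft_force: [0.7, -0.8, -0.2]
width: 0.0479
grip_force: 0.0
```

```bash
python3 st.py
python3 - <<'E'
from h import *
p=snap('wrist');q=snap('scene')
a=p['pixels'][100:300,150:420,::-1];b=q['pixels'][130:290,120:290,::-1]
cv2.imwrite('pics/c6.png',np.hstack([cv2.resize(a,(400,296)),cv2.resize(b,(400,376))[:296]]))
print((proj(p,[.427,.2395,.004])-[150,100])*1.481,(proj(p,[.427,.2395,.094])-[150,100])*1.481)
E
```

```text
[0.4267 0.2393 0.1793] [ 1. -0. -0.  0.] 0.0479 17.65 [ 0.7 -0.8 -0.2] 0.0
[155.00033021  99.3070001 ] [155.04866753 133.32535548]
```

View pics/c6.png

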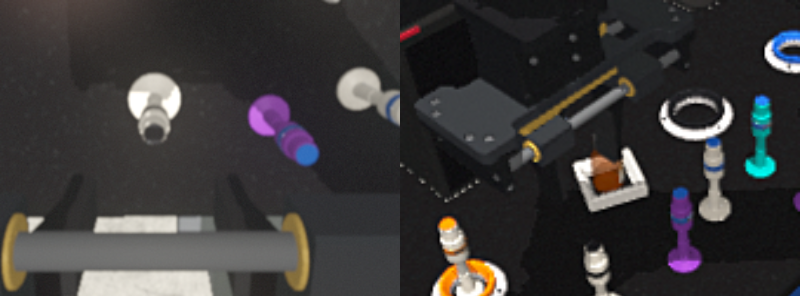

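The dropper stands in the white nest. The black plate is at (154,99) in the crop with its dot at (153,132), as predicted.

Request:
arm_command --steps '[{"slide":[0,0.001,-0.015],"rot":[0,0,0],"grip":0.55},{"slide":[0,0,-0.03],"rot":[0,0,0],"grip":0.55},{"slide":[0,0,-0.03],"rot":[0,0,0],"grip":0.55},{"slide":[0,0,-0.03],"rot":[0,0,0],"grip":0.55},{"slide":[0,0,-0.017],"rot":[0,0,0],"grip":0.55},{"slide":[0,0,0],"rot":[0,0,0],"grip":0.55},{"slide":[0,0,0],"rot":[0,0,0],"grip":0.55},{"slide":[0,0,0],"rot":[0,0,0],"grip":0.55}]'

```text
time: 18.75
ee_pos: [0.4269, 0.2415, 0.0585]
eef_rot: [1.0, 0.0, 0.001, -0.0]
ft_force: [0.1, -0.0, 0.2]
width: 0.0478
grip_force: 0.0
```

Request:
arm_command --newtons 15 --steps '[{"slide":[0,0,0],"rot":[0,0,0],"grip":0},{"slide":[0,0,0],"rot":[0,0,0],"grip":0},{"slide":[0,0,0],"rot":[0,0,0],"grip":0},{"slide":[0,0,0],"rot":[0,0,0],"grip":0},{"slide":[0,0,0],"rot":[0,0,0],"grip":0},{"slide":[0,0,0],"rot":[0,0,0],"grip":0},{"slide":[0,0,0],"rot":[0,0,0],"grip":0},{"slide":[0,0,0],"rot":[0,0,0],"grip":0}]'

```text
time: 19.75
ee_pos: [0.4263, 0.2412, 0.0576]
eef_rot: [1.0, 0.0, 0.0, 0.0]
ft_force: [0.5, -1.0, 2.0]
width: 0.0173
grip_force: 15.0
```

Request:
arm_command --steps '[{"slide":[0,0,0.01],"rot":[0,0,0],"grip":0},{"slide":[0,0,0.025],"rot":[0,0,0],"grip":0},{"slide":[0,0,0.035],"rot":[0,0,0],"grip":0},{"slide":[0,0,0.035],"rot":[0,0,0],"grip":0},{"slide":[0,0,0.02],"rot":[0,0,0],"grip":0},{"slide":[0,0,0.01],"rot":[0,0,0],"grip":0},{"slide":[0,0,0],"rot":[0,0,0],"grip":0},{"slide":[0,0,0],"rot":[0,0,0],"grip":0}]'

```text
time: 20.75
ee_pos: [0.4258, 0.2409, 0.1917]
eef_rot: [1.0, 0.0, -0.001, 0.0]
ft_force: [0.6, 0.3, -0.4]
width: 0.0176
grip_force: 14.9
```

Request:
arm_command --steps '[{"slide":[0.01,-0.02,0],"rot":[0,0,0],"grip":0},{"slide":[0.018,-0.04,0],"rot":[0,0,0],"grip":0},{"slide":[0.022,-0.045,0],"rot":[0,0,0],"grip":0},{"slide":[0.022,-0.045,0],"rot":[0,0,0],"grip":0},{"slide":[0.02,-0.045,0],"rot":[0,0,0],"grip":0},{"slide":[0.018,-0.035,0],"rot":[0,0,0],"grip":0},{"slide":[0.008,-0.02,0],"rot":[0,0,0],"grip":0},{"slide":[0.003,-0.008,0],"rot":[0,0,0],"grip":0}]'

```text
time: 21.75
ee_pos: [0.547, -0.0171, 0.1919]
eef_rot: [1.0, 0.0, -0.001, -0.0]
ft_force: [0.1, 0.6, 0.0]
width: 0.0175
grip_force: 14.9
```

Request:
arm_command --steps '[{"slide":[0,0,-0.01],"rot":[0,0,0],"grip":0},{"slide":[0,0,-0.025],"rot":[0,0,0],"grip":0},{"slide":[0,0,-0.03],"rot":[0,0,0],"grip":0},{"slide":[0,0,-0.025],"rot":[0,0,0],"grip":0},{"slide":[0,0,-0.01],"rot":[0,0,0],"grip":0},{"slide":[0,0,0],"rot":[0,0,0],"grip":0},{"slide":[0,0,0],"rot":[0,0,0],"grip":0},{"slide":[0,0,0],"rot":[0,0,0],"grip":0}]'

```text
time: 22.75
ee_pos: [0.5478, -0.0167, 0.0935]
eef_rot: [1.0, 0.0, 0.001, 0.0]
ft_force: [-0.4, -0.1, -0.3]
width: 0.0171
grip_force: 14.9
```

```bash
python3 st.py
python3 - <<'E'
from h import *
p=snap('wrist');q=snap('scene')
a=p['pixels'][90:250,170:340,::-1];b=q['pixels'][120:210,200:296,::-1]
cv2.imwrite('pics/c7.png',np.hstack([cv2.resize(a,(400,376)),cv2.resize(b,(400,376))]))
s=sensors.read_state()['ee_pos'];z=s[2]-.0576
print((proj(p,[.547,-.0175,.008])-[170,90])/.4255,(proj(p,[s[0],s[1],z])-[170,90])/.4255)
print('scene',(proj(q,[.547,-.0175,.008])-[200,120])*[400/96,376/90],(proj(q,[s[0],s[1],z])-[200,120])*[400/96,376/90])
E
```

```text
[ 0.5478 -0.0167  0.0935] [1.    0.    0.001 0.   ] 0.0171 22.75 [-0.4 -0.1 -0.3] 14.9
[201.76864161 237.90123833] [200.1098483  261.05718289]
scene [191.82031022 237.13313958] [189.08850817 203.96342811]
```

View pics/c7.png

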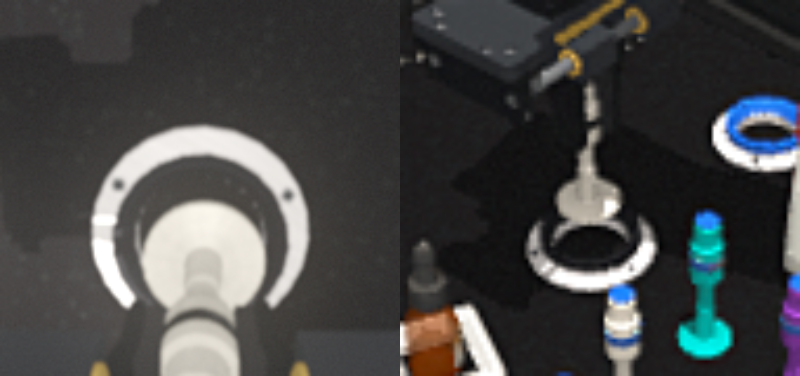

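Black plate is held upright over the black dock, with flange at (200,233) in the crop and plate at (203,255). It is aligned within about 2 mm.

Request:
arm_command --steps '[{"slide":[0,0,-0.008],"rot":[0,0,0],"grip":0},{"slide":[0,0,-0.009],"rot":[0,0,0],"grip":0},{"slide":[0,0,-0.008],"rot":[0,0,0],"grip":0},{"slide":[0,0,-0.006],"rot":[0,0,0],"grip":0},{"slide":[0,0,-0.004],"rot":[0,0,0],"grip":0},{"slide":[0,0,0],"rot":[0,0,0],"grip":0},{"slide":[0,0,0],"rot":[0,0,0],"grip":0},{"slide":[0,0,0],"rot":[0,0,0],"grip":0}]'

```text
time: 23.85
ee_pos: [0.5474, -0.0168, 0.0577]
eef_rot: [1.0, 0.0, 0.0, 0.0]
ft_force: [-0.3, -0.2, 1.3]
width: 0.0173
grip_force: 15.0
```

Request:
arm_command --steps '[{"slide":[0,0,0],"rot":[0,0,0],"grip":0.5},{"slide":[0,0,0],"rot":[0,0,0],"grip":0.5},{"slide":[0,0,0],"rot":[0,0,0],"grip":0.5},{"slide":[0,0,0.02],"rot":[0,0,0],"grip":0.5},{"slide":[0,0,0.03],"rot":[0,0,0],"grip":0.5},{"slide":[0,0,0.04],"rot":[0,0,0],"grip":0.5},{"slide":[0,0,0.025],"rot":[0,0,0],"grip":0.5},{"slide":[0,0,0.01],"rot":[0,0,0],"grip":0.5}]'

```text
time: 24.85
ee_pos: [0.5478, -0.0167, 0.1839]
eef_rot: [1.0, 0.0, 0.001, 0.0]
ft_force: [-0.4, 0.7, -1.3]
width: 0.0434
grip_force: 0.0
```

Request:
arm_command --steps '[{"slide":[-0.01,0.01,0],"rot":[0,0,0],"grip":0.5},{"slide":[-0.02,0.018,0],"rot":[0,0,0],"grip":0.5},{"slide":[-0.03,0.025,0],"rot":[0,0,0],"grip":0.5},{"slide":[-0.03,0.025,0],"rot":[0,0,0],"grip":0.5},{"slide":[-0.015,0.012,0],"rot":[0,0,0],"grip":0.5},{"slide":[-0.0055,0.005,0],"rot":[0,0,0],"grip":0.5},{"slide":[0,0,0],"rot":[0,0,0],"grip":0.5},{"slide":[0,0,0],"rot":[0,0,0],"grip":0.5}]'

```text
time: 25.85
ee_pos: [0.4373, 0.0775, 0.1824]
eef_rot: [1.0, -0.0, -0.0, -0.0]
ft_force: [0.1, -0.1, 0.5]
width: 0.0436
grip_force: 0.0
```

```bash
python3 st.py
python3 - <<'E'
from h import *
p=snap('wrist');q=snap('scene')
a=p['pixels'][100:300,120:390,::-1];b=q['pixels'][130:290,120:290,::-1]
cv2.imwrite('pics/c8.png',np.hstack([cv2.resize(a,(400,296)),cv2.resize(b,(400,376))[:296]]))
print((proj(p,[.437,.078,.004])-[120,100])*1.481,(proj(p,[.437,.078,.094])-[120,100])*1.481)
E
```

```text
[0.4373 0.0775 0.1824] [ 1. -0. -0. -0.] 0.0436 25.85 [ 0.1 -0.1  0.5] 0.0
[199.24634715  99.13655683] [199.14113067 132.64419868]
```

View pics/c8.png

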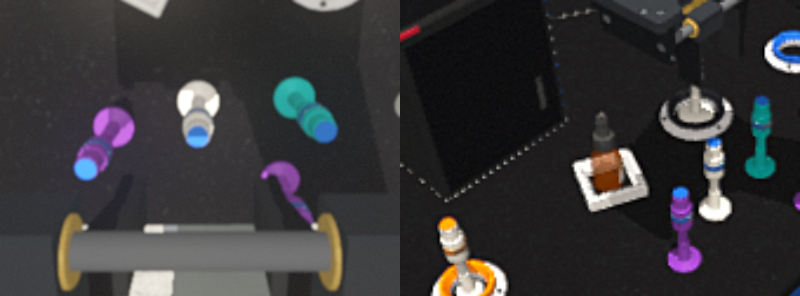

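The steel blue plate is centred under the gripper, at (198,100) with its dot at (197,133). The dropper is in the nest and the orange plate in its dock.

Request:
arm_command --steps '[{"slide":[0,0,-0.015],"rot":[0,0,0],"grip":0.5},{"slide":[0,0,-0.03],"rot":[0,0,0],"grip":0.5},{"slide":[0,0,-0.03],"rot":[0,0,0],"grip":0.5},{"slide":[0,0,-0.03],"rot":[0,0,0],"grip":0.5},{"slide":[0,0,-0.02],"rot":[0,0,0],"grip":0.5},{"slide":[0,0,0],"rot":[0,0,0],"grip":0.5},{"slide":[0,0,0],"rot":[0,0,0],"grip":0.5},{"slide":[0,0,0],"rot":[0,0,0],"grip":0.5}]'

```text
time: 26.95
ee_pos: [0.4373, 0.0783, 0.0583]
eef_rot: [1.0, 0.0, 0.001, 0.0]
ft_force: [-0.2, 0.7, 1.2]
width: 0.0436
grip_force: 0.0
```

Request:
arm_command --newtons 18 --steps '[{"slide":[0,0,0],"rot":[0,0,0],"grip":0},{"slide":[0,0,0],"rot":[0,0,0],"grip":0},{"slide":[0,0,0],"rot":[0,0,0],"grip":0},{"slide":[0,0,0],"rot":[0,0,0],"grip":0},{"slide":[0,0,0],"rot":[0,0,0],"grip":0},{"slide":[0,0,0],"rot":[0,0,0],"grip":0},{"slide":[0,0,0],"rot":[0,0,0],"grip":0},{"slide":[0,0,0],"rot":[0,0,0],"grip":0}]'

```text
time: 27.95
ee_pos: [0.4367, 0.0783, 0.0576]
eef_rot: [1.0, 0.0, 0.0, 0.0]
ft_force: [0.3, -0.3, 0.2]
width: 0.0177
grip_force: 18.0
```

Request:
arm_command --steps '[{"slide":[0,0,0.01],"rot":[0,0,0],"grip":0},{"slide":[0,0,0.025],"rot":[0,0,0],"grip":0},{"slide":[0,0,0.035],"rot":[0,0,0],"grip":0},{"slide":[0,0,0.035],"rot":[0,0,0],"grip":0},{"slide":[0,0,0.025],"rot":[0,0,0],"grip":0},{"slide":[0,0,0.015],"rot":[0,0,0],"grip":0},{"slide":[0,0,0],"rot":[0,0,0],"grip":0},{"slide":[0,0,0],"rot":[0,0,0],"grip":0}]'

```text
time: 28.95
ee_pos: [0.4362, 0.0781, 0.2016]
eef_rot: [1.0, 0.001, -0.001, 0.0]
ft_force: [-0.1, -0.2, -0.6]
width: 0.0173
grip_force: 18.0
```

Request:
arm_command --steps '[{"slide":[0.013,-0.02,0],"rot":[0,0,0],"grip":0},{"slide":[0.018,-0.04,0],"rot":[0,0,0],"grip":0},{"slide":[0.018,-0.045,0],"rot":[0,0,0],"grip":0},{"slide":[0.018,-0.045,0],"rot":[0,0,0],"grip":0},{"slide":[0.014,-0.045,0],"rot":[0,0,0],"grip":0},{"slide":[0.008,-0.035,0],"rot":[0,0,0],"grip":0},{"slide":[0.005,-0.02,0],"rot":[0,0,0],"grip":0},{"slide":[0.001,-0.009,0],"rot":[0,0,0],"grip":0}]'

```text
time: 29.95
ee_pos: [0.5316, -0.1816, 0.2018]
eef_rot: [1.0, 0.0, -0.001, -0.0]
ft_force: [0.5, -0.3, 0.3]
width: 0.0177
grip_force: 18.0
```

Request:
arm_command --steps '[{"slide":[0,0,-0.01],"rot":[0,0,0],"grip":0},{"slide":[0,0,-0.03],"rot":[0,0,0],"grip":0},{"slide":[0,0,-0.035],"rot":[0,0,0],"grip":0},{"slide":[0,0,-0.025],"rot":[0,0,0],"grip":0},{"slide":[0,0,-0.01],"rot":[0,0,0],"grip":0},{"slide":[0,0,0],"rot":[0,0,0],"grip":0},{"slide":[0,0,0],"rot":[0,0,0],"grip":0},{"slide":[0,0,0],"rot":[0,0,0],"grip":0}]'

```text
time: 30.95
ee_pos: [0.5323, -0.1808, 0.0936]
eef_rot: [1.0, 0.001, 0.001, 0.0]
ft_force: [0.1, 0.3, -1.2]
width: 0.0179
grip_force: 18.0
```

```bash
python3 st.py
python3 - <<'E'
from h import *
p=snap('wrist');q=snap('scene')
a=p['pixels'][90:250,170:340,::-1];b=q['pixels'][100:190,240:336,::-1]
cv2.imwrite('pics/c9.png',np.hstack([cv2.resize(a,(400,376)),cv2.resize(b,(400,376))]))
s=sensors.read_state()['ee_pos'];z=s[2]-.0576
print((proj(p,[.531,-.1815,.008])-[170,90])/.4255,(proj(p,[s[0],s[1],z])-[170,90])/.4255)
E
```

```text
[ 0.5323 -0.1808  0.0936] [1.    0.001 0.001 0.   ] 0.0179 30.95 [ 0.1  0.3 -1.2] 18.0
[201.17971169 239.17854252] [199.81424522 261.09638967]
```

View pics/c9.png

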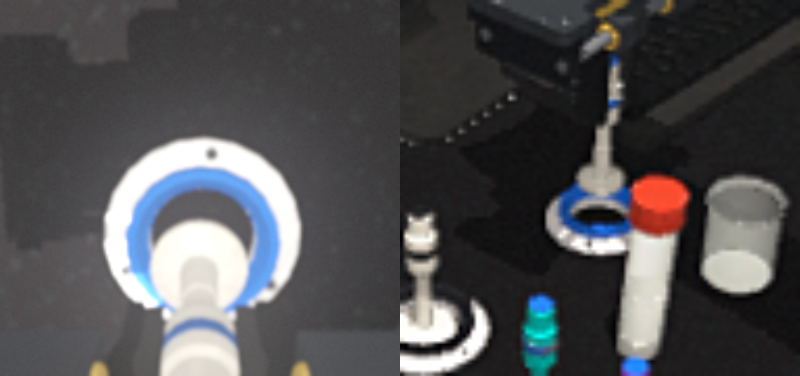

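Blue plate is over the blue dock, with flange at (201,235) and plate at (199,260), about as well aligned as the black one was.

Request:
arm_command --steps '[{"slide":[0,0,-0.008],"rot":[0,0,0],"grip":0},{"slide":[0,0,-0.009],"rot":[0,0,0],"grip":0},{"slide":[0,0,-0.008],"rot":[0,0,0],"grip":0},{"slide":[0,0,-0.006],"rot":[0,0,0],"grip":0},{"slide":[0,0,-0.004],"rot":[0,0,0],"grip":0},{"slide":[0,0,0],"rot":[0,0,0],"grip":0},{"slide":[0,0,0],"rot":[0,0,0],"grip":0},{"slide":[0,0,0],"rot":[0,0,0],"grip":0}]'

```text
time: 32.05
ee_pos: [0.5317, -0.1808, 0.0576]
eef_rot: [1.0, 0.0, 0.0, 0.0]
ft_force: [0.7, 0.4, -0.6]
width: 0.0174
grip_force: 18.0
```

Request:
arm_command --steps '[{"slide":[0,0,-0.0005],"rot":[0,0,0],"grip":0.5},{"slide":[0,0,0],"rot":[0,0,0],"grip":0.5},{"slide":[0,0,0],"rot":[0,0,0],"grip":0.5},{"slide":[0,0,0.02],"rot":[0,0,0],"grip":0.5},{"slide":[0,0,0.03],"rot":[0,0,0],"grip":0.5},{"slide":[0,0,0.04],"rot":[0,0,0],"grip":0.5},{"slide":[0,0,0.04],"rot":[0,0,0],"grip":0.5},{"slide":[0,0,0.03],"rot":[0,0,0],"grip":0.5}]'

```text
time: 33.05
ee_pos: [0.5319, -0.1808, 0.219]
eef_rot: [1.0, 0.0, 0.001, 0.0]
ft_force: [-0.6, 1.0, 0.4]
width: 0.0437
grip_force: 0.0
```

Request:
arm_command --steps '[{"slide":[-0.01,-0.02,0],"rot":[0,0,0],"grip":0.5},{"slide":[-0.02,-0.04,0],"rot":[0,0,0],"grip":0.5},{"slide":[-0.02,-0.045,0],"rot":[0,0,0],"grip":0.5},{"slide":[-0.02,-0.045,0],"rot":[0,0,0],"grip":0.5},{"slide":[-0.01,-0.045,0],"rot":[0,0,0],"grip":0.5},{"slide":[0,-0.03,0],"rot":[0,0,0],"grip":0.5},{"slide":[0,0,0],"rot":[0,0,0],"grip":0.5},{"slide":[0,0,0],"rot":[0,0,0],"grip":0.5}]'

```text
time: 34.05
ee_pos: [0.4521, -0.4047, 0.2169]
eef_rot: [1.0, 0.001, 0.0, -0.0]
ft_force: [1.7, 0.6, 0.4]
width: 0.0438
grip_force: 0.0
```

```bash
python3 st.py
python3 - <<'E'
from h import *
q=snap('scene');t=snap('top')
b=q['pixels'][110:290,120:350,::-1];a=t['pixels'][130:250,120:370,::-1]
cv2.imwrite('pics/c10.png',np.vstack([cv2.resize(b,(500,391)),cv2.resize(a,(500,200))]))
E
```

```text
[ 0.4521 -0.4047  0.2169] [ 1.     0.001  0.    -0.   ] 0.0438 34.05 [1.7 0.6 0.4] 0.0
```

View pics/c10.png

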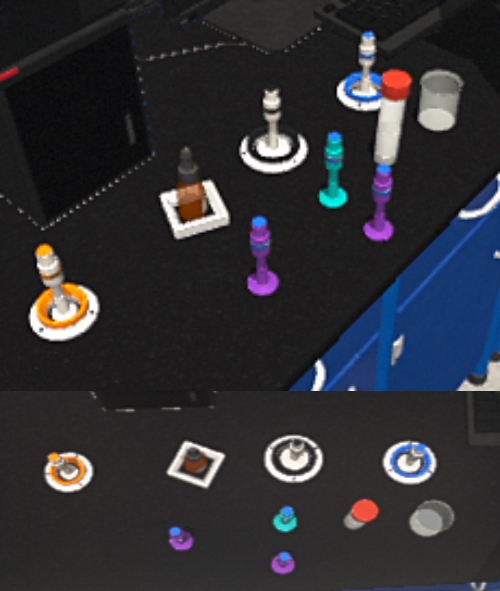

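All four pieces stand in their own places: orange (63,300), dropper (190,200), black (272,140) and blue (365,80). The bystanders have not moved.

```bash
python3 -c "
from bench import order
print(order.close_job())"
```

```text
the job is handed in; nothing more can be done
None
```

The job is handed in: all three plates stand in their colour-matched docks and the dropper bottle stands in the white holder, the tube and beaker were left untouched, and the gripper is open and clear (34 s on the clock); no verdict came back.

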